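# Fit the blade and run the press-lid chopper

### The job

Get the small food chopper ready and run it: slip the blade onto the finned spindle in the bowl, turned so that the fins mesh and it slides fully home, let go of it, then put the lid on with its two tongues in the notches of the rim and press it all the way down. The chopper runs only while its lid is pressed, so finish with the fingers still on the lid, holding it down; leave the onion and the kitchen timer beside it where they are.

Things in the scene. Friction and masses are not known exactly. Their poses are not given: they have to be found in the camera images.
- bowl_rim (a point): Centre of the open top of the chopper: a fixed white motor base, 134 mm across, with a clear bowl, 100 mm inside and 60 mm deep; the rim is 124 mm above the worktop. z is up. The rim has a white flange, 128 mm across, with two open notches, 26 mm wide, on opposite sides: the x axis of this point runs through both. A sprung switch pad lies in each notch, its top 8 mm below the rim
- spindle_foot (a point): Foot of the steel drive spindle on the axis of the bowl: centre of the seat for the blade's foot, 52 mm below the rim. Four fins in a cross (22 mm over opposite fins, each 6 mm thick) reach 32 mm above this point, a slim round nose on top 41 mm. x and y run along the fins, z up. It turns stiffly (0.08 N m); its angle differs each time
- blade_grip (a point): Grip point of the loose blade insert, a grey plastic hub 86 mm tall that stands upright on the worktop; 74 mm above its foot, 12 mm below its top, on its axis. The top 32 mm is a finger grip, 26 mm along x and 24 mm along y, with flat ribbed faces to +y and -y. Two thin steel blades near the foot reach 42 mm out, to +x (10 mm above the foot) and -x (27 mm above it). 50 to 100 g
- blade_bore (a point): Centre of the blade insert's foot, 35 mm across. In it is a cross-shaped bore, 46 mm deep, its arms along x and y and 1.5 mm wider than the fins on each side, so that it fits at any quarter turn. Home: this point is at spindle_foot; out of mesh the foot stops on the fins, 28 mm or more higher. z is up
- lid_grip (a point): Grip point of the loose lid, a white disc 129 mm across with a hollow square grip in its middle, 46 by 46 mm, faces square to x and y, standing 37 mm above the disc. The point is on the lid's axis, 14 mm below the top of the grip and 44 mm above the worktop on which the lid lies right way up; z is up. A round spigot, 95 mm across and 16 mm deep under the disc, enters the bowl. 75 to 140 g
- lid_tongues (a point): On the lid's axis, level with the ends of its two tongues, 42 mm below lid_grip. The tongues, 18 mm wide, hang 14 mm down under the edge of the disc at +x and -x, 59 mm from the axis; a small grey bar on the disc marks each. Either fits either notch. This point is level with the rim if they stand on the flange, 8 mm below it as they meet the pads, 14 mm below it with the lid fully pressed
- switch (a joint): Travel of the two linked switch pads, in m: 0 up, 0.006 with the lid pressed all the way down, the disc on the rim. A spring pushes back with 3 N at first and 9 N at the bottom
- shallot: An onion, 70 mm, behind the work: a bystander. Origin under its middle
- timer: A wind-up kitchen timer, 70 mm across and 44 mm tall, behind the work and beside the onion (another stands far back by the jars): a bystander. Origin under its middle
Things that resemble listed ones, but are neither listed nor needed, are in the scene too. Of the things shaped like the part that bears blade_grip, the grey one is meant.

How it is judged:
By the outcome, as a careful person would: the job done as asked, in the order asked, and still so for the second after the job is handed in, while the arm keeps its last pose, push and grip.
It also fails if it takes over 54 s, if anything falls off the work surface, if the arm or the gripper's body presses on something with over 40 N, if the wrist force passes 120 N, or if a joint passes its speed limit or range.

### The arm

A 6-joint arm with a two-finger parallel gripper is mounted at the origin on a cart in front of the work surface, level with it; the furniture and walls round the work are solid. World frame = base frame: x ahead of the robot, y to its left, z up, the work surface at z = 0. Lengths are in m, angles in rad, forces in N, time in s.
With the tool pointing down it reaches from about 0.4 to 0.825 m from the base axis. Payload 7 kg.
Tool frame: the origin (TCP) lies midway between the tips of the shut fingers; the grasp point (between the pads) lies 19 mm behind it; z points along the fingers, y is the line along which they close (so a half turn about z gives the same grasp; the last joint's range is limited). The gripper opens to 88 mm and grips with 3 to 60 N. Pads are 19 mm wide; open, the fingers measure 130 mm over their backs; the gripper's body (78 mm by 193 mm) begins 47 mm behind the grasp point.
Start: joints at [-1.052, 0.359, 0.012, 0, -1.224, -0.288], TCP at [0.154, -0.657, 0.227] pointing down, gripper open.
Joint ranges: [-3.07, 3.07], [-1.43, 2.12], [-1.02, 1.25], [-3.03, 1.67], [-3.05, -0], [-3.03, 3.03]. Speed limits (rad/s): [2.39, 2.39, 3.01, 3.14, 3.14, 3.14].

### API

Orientations are given as [roll, pitch, yaw] about the fixed x, y, z axes, in that order (R = Rz(yaw) Ry(pitch) Rx(roll)).
In Python, from station import arm, grab_frame, camera_params, spot_in gives the robot as it stands.
- The arm moves only by the shell command python3 -m jog 'ROWS' [FORCE]. ROWS is JSON, a list that holds one entry, the list of rows, each a list of 7 numbers: the shift along the tool's x, y, z in mm, then the turn, a rotation vector about the tool's x, y, z in rad, then the finger opening in mm, from 0 to 87.6. In form: [[[x, y, z, wx, wy, wz, fingers], ...]]. A call has 1 to 20 rows; each row is the pose to reach, as a shift and turn from the pose commanded when the call began, along the tool's axes at that moment; what a row does not reach only later rows make up. A row lasts 1/8 s, in which the tool goes at most 62.5 mm and 10.7 degrees, less where a joint would pass 70% of its speed; a pose out of reach is approached as far as the arm can. A call with a gripper value outside its range is refused whole. The fingers move at their own pace and stop on an object; FORCE is the grip in N (left out, the last holds). Time passes only in rows, so rows that repeat a pose let the fingers close. It gives the time, the measured TCP pose, the force, the opening and the grip force at its end, in the units of the state.
- arm.get_state(): the state, without advancing time (a new reading comes with each control period).
- grab_frame(name): name is "scene" or "side" or "wrist"; returns (picture, depth): 384x512x3 uint8, blue, green, red; 384x512 float32, m along the optical axis (not along the pixel's ray), 0 where there is no reading.
- camera_params(name): a dict with "mtx" (3x3 intrinsics, pixels), "R" (3x3) and "t" (3): a world point X has camera coordinates R X + t. Camera axes: x right, y down, z forward; pixel columns grow to the right and rows downward; lengths in m; the calibration is good to about 2 mm. A picture is of the moment at which its call begins: read the wrist's pose just before it. camera_params takes no time and is no camera call; for the wrist camera it gives the pose at the moment of the call.
- arm.job_done(): hands the job in; it is judged then, once.
Trained networks look in the newest picture that a camera, given by its name, has taken for a name from the list of things; names that differ only in an ending like _2 or _b are one class to them, and where a whole thing is asked for, a point or a joint stands for the part that bears it (a point fixed in the world has none). Each returns a list of dicts, best first, with "confidence" (0 to 1); they miss things now and then, are a little off and sometimes report something else, mostly with a low value. They report only what shows in the picture. A call takes as long as a camera call. They do not tell look-alikes from the thing itself.
- spot_in(query, camera): "uv" ([column, row] in pixels, amid what is visible of it).
The state is a dict: "t": time; "q": joint angles; "qd": joint speeds; "joint_efforts": joint torques, N m; "eef_pos": TCP position; "ee_rot": TCP orientation; "force": force on the tool from outside, world axes, zero at the start; "moment": the same for the moment, N m; "width": finger opening in m; "gripper_force": force on a finger pad.
Only numpy, scipy, OpenCV 4.12 (cv2) and the standard library are available. Lean on these libraries where they do the work, as an engineer would, in place of code of your own. Each camera call takes 0.05 s, during which the arm holds its last target. There are 200 camera calls.

## Working session

There is one attempt and no reset: what is moved stays moved. The work goes in short steps, Python scripts to look and compute and a shell command to move; the robot and the scene stay as the last step left them, time stands still between calls to the robot, and variables do not carry over. Pictures are saved under pics/ and viewed, at most 10 in all, crops included, and the job is handed in when it is done.

```bash
ls; mkdir -p pics; cat > h.py <<'E'
import numpy as np, cv2
from station import arm, grab_frame, camera_params, spot_in
def cam(n):
    p=camera_params(n); im,d=grab_frame(n); return im,d,p
def pt(uv,z,p):
    """pixel at depth z -> world"""
    K,R,t=[np.array(p[k],float) for k in('mtx','R','t')]
    c=np.linalg.inv(K)@np.array([uv[0],uv[1],1.])*z
    return R.T@(c-t.ravel())
def ray(uv,zw,p):
    """pixel on plane world z=zw"""
    a=pt(uv,0,p);b=pt(uv,1,p); return a+(b-a)*(zw-a[2])/(b[2]-a[2])
def cloud(d,p):
    v,u=np.mgrid[:d.shape[0],:d.shape[1]]
    K,R,t=[np.array(p[k],float) for k in('mtx','R','t')]
    c=np.stack([u,v,np.ones_like(u)],-1)@np.linalg.inv(K).T*d[...,None]
    return (c-t.ravel())@R
E
python3 - <<'E'
from h import *
for n in ('scene','side'):
    im,d,p=cam(n); cv2.imwrite(f'pics/{n}1.png',im)
    P=cloud(d,p)
    print(n,'campos',pt((0,0),0,p).round(3))
    for q in ('bowl_rim','spindle_foot','blade_grip','blade_bore','lid_grip','lid_tongues','shallot','timer'):
        for r in spot_in(q,n)[:3]:
            u,v=map(int,r['uv']); print(q,np.round(r['uv'],0),round(r['confidence'],2),P[v,u].round(3))
print(arm.get_state())
E
```

```text
pics
scene campos [-0.042  0.65   0.764]
bowl_rim [255. 231.] 0.76 [ 0.479 -0.159  0.095]
blade_grip [281. 203.] 0.84 [ 0.53  -0.393  0.049]
blade_grip [309. 195.] 0.73 [ 0.49  -0.511  0.036]
blade_bore [286. 203.] 0.82 [ 0.52  -0.401  0.052]
blade_bore [310. 190.] 0.75 [ 0.492 -0.512  0.054]
lid_grip [218. 282.] 0.84 [0.476 0.004 0.041]
lid_tongues [222. 282.] 0.56 [ 0.471 -0.002  0.035]
shallot [232. 195.] 0.63 [ 0.692 -0.348  0.046]
timer [220. 215.] 0.54 [ 0.662 -0.248  0.032]
side campos [ 0.606 -1.575  0.696]
bowl_rim [233. 192.] 0.68 [ 0.509 -0.264  0.092]
blade_grip [199. 283.] 0.95 [ 0.451 -0.659  0.051]
blade_grip [224. 253.] 0.92 [ 0.497 -0.545  0.059]
blade_grip [237. 230.] 0.87 [ 0.526 -0.426  0.054]
blade_bore [199. 281.] 0.98 [ 0.449 -0.662  0.056]
blade_bore [238. 232.] 0.94 [ 0.529 -0.43   0.05 ]
blade_bore [223. 259.] 0.72 [ 0.494 -0.548  0.043]
shallot [292. 228.] 0.42 [ 0.676 -0.394  0.039]
timer [286. 216.] 0.7 [ 0.663 -0.306  0.031]
{'t': 0.9, 'q': array([-1.05190474e+00,  3.58571028e-01,  1.19089744e-02,  1.28661529e-05,
       -1.22408149e+00, -2.88097878e-01]), 'qd': array([-0.00232382,  0.00092262, -0.00042077,  0.00166334,  0.00140683,
        0.00024763]), 'joint_efforts': array([ 1.55209294e-03, -5.82356358e+01,  2.93304294e+01,  7.00227991e+00,
        1.25183200e-02, -2.54396610e-05]), 'eef_pos': array([ 0.15438379, -0.65709811,  0.22658623]), 'ee_rot': array([-3.14153861e+00,  3.39525993e-06, -2.91079457e+00]), 'force': array([-0.2022366 ,  0.14401714, -0.09389314]), 'moment': array([-0.00780379,  0.00450155,  0.05663742]), 'gripper_force': 0.0, 'width': 0.08750709395841827}
```

```bash
python3 - <<'E'
import cv2,numpy as np
a=cv2.imread('pics/scene1.png')[150:350,150:350]; b=cv2.imread('pics/side1.png')[150:350,150:350]
cv2.imwrite('pics/both.png',cv2.resize(np.hstack([a,b]),(800,400),interpolation=cv2.INTER_CUBIC))
E
```

```text
(no output)
```

View pics/both.png

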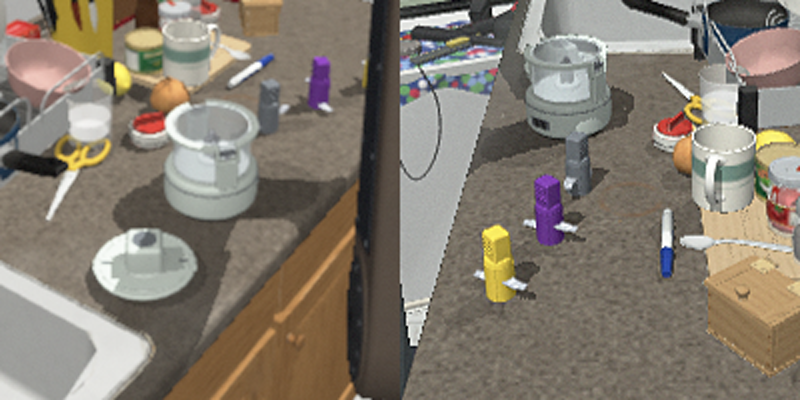

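Scene view (left half) shows the bowl, the lid in front of it and the grey blade behind; the side view (right half) shows the grey blade at about (577,165) in the composite, nearest the bowl, with purple and yellow look-alikes. Next I'll go above the blade with the wrist camera.

```bash
cat >> h.py <<'E'
from scipy.spatial.transform import Rotation as Ro
def rot(s): return Ro.from_euler('xyz',s['ee_rot']).as_matrix()
def go(x,y,z,yaw=None,s=None):
    """tool-axis shift (mm) and wz to reach TCP world pose, tool down"""
    s=s or arm.get_state(); R=rot(s)
    sh=R.T@(np.array([x,y,z])-s['eef_pos'])*1000
    wz=0
    if yaw is not None:
        wz=-(yaw-s['ee_rot'][2]); wz=(wz+np.pi/2)%np.pi-np.pi/2
    print('shift',sh.round(1),'wz',round(wz,3),'q6',s['q'][5].round(2),'tilt',np.round(R[:,2],3)); return sh,wz
E
python3 - <<'E'
from h import *
s=arm.get_state(); R=rot(s); p=camera_params('wrist')
C=-np.array(p['R']).T@np.array(p['t']).ravel()
print('cam in tool',(R.T@(C-s['eef_pos'])).round(3)); print((np.array(p['R'])@R).round(3)); print(p['mtx'])
print(R.round(3))
go(0.50,-0.33,0.36)
E
```

```text
cam in tool [ 0.078 -0.    -0.158]
[[-0.     1.    -0.001]
 [-0.957 -0.    -0.289]
 [-0.289  0.001  0.957]]
[[282.15848262   0.         257.08723352]
 [  0.         282.15848262 191.40883214]
 [  0.           0.           1.        ]]
[[-0.973 -0.229  0.   ]
 [-0.229  0.973 -0.   ]
 [-0.    -0.    -1.   ]]
shift [-411.3  239.4 -133.4] wz 0 q6 -0.29 tilt [ 0. -0. -1.]
```

```bash
python3 -m jog '[[[0,0,-60,0,0,0,87],[-50,30,-100,0,0,0,87],[-100,60,-133,0,0,0,87],[-155,90,-133,0,0,0,87],[-205,120,-133,0,0,0,87],[-260,150,-133,0,0,0,87],[-310,180,-133,0,0,0,87],[-360,210,-133,0,0,0,87],[-411,239,-133,0,0,0,87],[-411,239,-133,0,0,0,87],[-411,239,-133,0,0,0,87],[-411,239,-133,0,0,0,87]]]' 
python3 - <<'E'
from h import *
im,d,p=cam('wrist'); cv2.imwrite('pics/w1.png',im); P=cloud(d,p); np.save('w1.npy',P)
for q in ('bowl_rim','spindle_foot','blade_grip','blade_bore','lid_grip'):
    for r in spot_in(q,'wrist')[:3]:
        u,v=map(int,r['uv']); print(q,np.round(r['uv'],0),round(r['confidence'],2),P[v,u].round(3))
E
```

```text
t: 2.4
eef_pos: [0.4991, -0.3312, 0.3598]
ee_rot: [-3.141, 0.0, -2.912]
force: [-0.3, 0.5, 0.0]
width: 0.0871
gripper_force: 0.0
bowl_rim [332. 182.] 0.75 [ 0.504 -0.212  0.101]
spindle_foot [330. 181.] 0.76 [ 0.507 -0.213  0.089]
spindle_foot [426. 182.] 0.5 [ 0.476 -0.045  0.057]
blade_grip [208. 160.] 0.94 [ 0.519 -0.405  0.081]
blade_grip [70. 77.] 0.94 [ 0.446 -0.628  0.069]
blade_bore [70. 79.] 0.97 [ 0.447 -0.627  0.072]
blade_bore [207. 161.] 0.68 [ 0.52  -0.406  0.084]
blade_bore [144. 123.] 0.61 [ 0.489 -0.519  0.054]
lid_grip [425. 183.] 0.97 [ 0.478 -0.047  0.058]
lid_grip [337. 181.] 0.22 [ 0.5   -0.208  0.103]
```

View pics/w1.png

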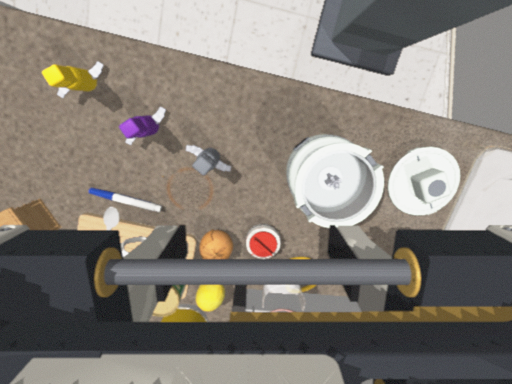

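Wrist view: grey blade at (208,160) with blades from (192,150) to (228,168); bowl centre (335,182) with notches near (373,158) and (300,210) and spindle cross at (333,181); lid with its square grip at (428,186). I'll measure them from depth.

```bash
cat >> h.py <<'E'
def sel(P,c,r,z0,z1):
    return (np.hypot(P[...,0]-c[0],P[...,1]-c[1])<r)&(P[...,2]>z0)&(P[...,2]<z1)
def rect(P,m):
    x=P[m][:,:2].astype(np.float32)*1000; r=cv2.minAreaRect(x); return np.round(r[0],1),np.round(r[1],1),round(r[2],1),len(x)
def circ(x):
    from scipy.optimize import least_squares
    return least_squares(lambda c:np.hypot(x[:,0]-c[0],x[:,1]-c[1])-c[2],[*x.mean(0),.06],loss='soft_l1',f_scale=.002).x
E
python3 - <<'E'
from h import *
P=np.load('w1.npy')
print('blade top',rect(P,sel(P,(.52,-.41),.04,.078,.095)))
for z in ((.005,.018),(.022,.035)):
    m=sel(P,(.52,-.405),.05,*z); x=P[m][:,:2]
    r=np.hypot(*(x-[.52,-.405]).T); print('blades',z,len(x),x[r>.026].mean(0).round(4), (r>.026).sum())
m=sel(P,(.503,-.205),.085,.118,.13); x=P[m][:,:2]; c=circ(x); print('rim',c.round(4),np.median(P[m][:,2]),len(x))
th=np.degrees(np.arctan2(x[:,1]-c[1],x[:,0]-c[0])); r=np.hypot(*(x-c[:2]).T)
print(np.histogram(th[r>.054],36,(-180,180))[0])
m=sel(P,c,.016,.06,.12); print('spin',rect(P,m)); y=P[m]; print(np.histogram(y[:,2],12,(.06,.12)))
print('lid grip',rect(P,sel(P,(.478,-.047),.045,.05,.07)),rect(P,sel(P,(.478,-.047),.08,.012,.05)))
m=sel(P,(.478,-.047),.09,.012,.03); print(circ(P[m][:,:2]).round(4),np.median(P[m][:,2]))
E
```

```text
blade top (array([ 528.3, -411.7]), array([25. , 24.8]), 57.0, 252)
blades (0.005, 0.018) 124 [ 0.5413 -0.3813] 60
blades (0.022, 0.035) 136 [ 0.5179 -0.4404] 91
rim [ 0.5045 -0.2084  0.0567] 0.12432550211844325 2317
[49 50 52 52 52 52 48 50 51 50 45 44 45 15  0 30 47 47 36 28 31 45 52 50
 53 51 51 53 54 53 64  7  1 32 52 48]
spin (array([ 504.1, -210.3]), array([26.9, 31.3]), 74.9, 332)
(array([  0,   0, 147,  15,  15,  15,  18,  33,  39,  28,  21,   1]), array([0.06 , 0.065, 0.07 , 0.075, 0.08 , 0.085, 0.09 , 0.095, 0.1  ,
       0.105, 0.11 , 0.115, 0.12 ]))
lid grip (array([482.3, -22.6]), array([45.1, 46.1]), 36.9, 692) (array([482. , -26.8]), array([118.4, 127.8]), 79.1, 2894)
[ 0.4832 -0.0185  0.0509] 0.022279817698675194
```

```bash
python3 - <<'E'
from h import *
go(.5045,-.2084,.23)
E
```

```text
shift [-32.9 118.1 129.7] wz 0 q6 -1.08 tilt [ 0. -0. -1.]
```

```bash
python3 -m jog '[[[-12,40,35,0,0,0,87],[-22,80,80,0,0,0,87],[-33,118,130,0,0,0,87],[-33,118,130,0,0,0,87],[-33,118,130,0,0,0,87],[-33,118,130,0,0,0,87]]]' 
python3 - <<'E'
from h import *
im,d,p=cam('wrist'); cv2.imwrite('pics/w2.png',cv2.resize(im[60:260,130:400],None,fx=2.5,fy=2.5)); P=cloud(d,p); np.save('w2.npy',P)
m=sel(P,(.503,-.205),.085,.118,.13); x=P[m][:,:2]; c=circ(x); print('rim',c.round(4),np.median(P[m][:,2]),len(x))
th=np.degrees(np.arctan2(x[:,1]-c[1],x[:,0]-c[0])); r=np.hypot(*(x-c[:2]).T)
for a in (-40,140):
    print(a,np.histogram(th[r>.054],20,(a-25,a+25))[0])
m=sel(P,c,.017,.08,.120); y=P[m]; print('spin',len(y),y.mean(0))
# 4-fold angle using points near fin top level
f=y[(y[:,2]>.095)&(y[:,2]<.108)]; print('z hist',np.histogram(y[:,2],10,(.08,.12)))
for cc in (c[:2],np.array(rect(P,m)[0])/1000):
    v=f[:,:2]-cc; w=np.hypot(*v.T); k=w>.005
    print(cc,np.degrees(np.angle(np.sum(w[k]*np.exp(4j*np.arctan2(v[k,1],v[k,0])))))/4,k.sum())
E
```

```text
t: 3.45
eef_pos: [0.5059, -0.2089, 0.2311]
ee_rot: [-3.14, 0.002, -2.912]
force: [0.1, 0.2, 0.3]
width: 0.0869
gripper_force: 0.0
rim [ 0.5046 -0.2078  0.0566] 0.12421765052895564 5038
-40 [26 24 30 23 26 33 17  0  0  0  1  0  0  0  0  0 33 28 20 27]
140 [28 26 25 29 27 41 19  0  0  0  1  0  0  0  0  1 34 31 28 28]
spin 305 [ 0.50324648 -0.20819175  0.10040632]
z hist (array([20, 18, 22, 19, 47, 66, 42, 44, 27,  0]), array([0.08 , 0.084, 0.088, 0.092, 0.096, 0.1  , 0.104, 0.108, 0.112,
       0.116, 0.12 ]))
[ 0.50456268 -0.20776625] 40.43492398894096 133
[ 0.5052 -0.2076] 40.78635678819068 147
```

View pics/w2.png

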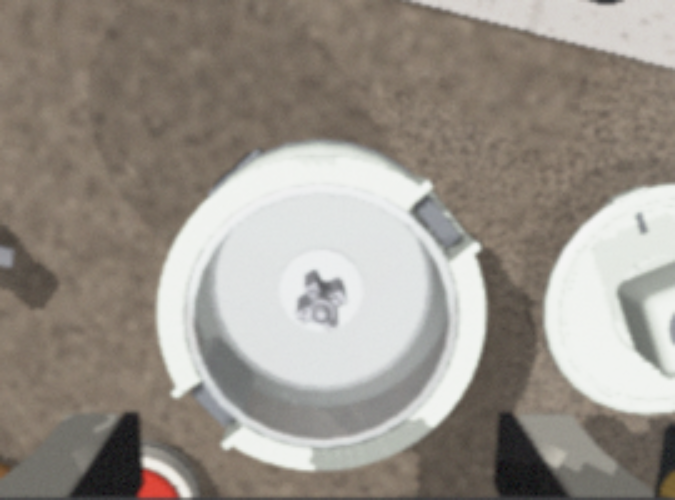

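The bowl seen from above: rim centre near (322,305), notches at (440,225) and (210,405), spindle with its cross at (322,298). I'll project the spindle onto the plane of the fin tops to read its angle.

```bash
python3 - <<'E'
from h import *
c=np.array([.5046,-.2078]); im,d,p=cam('wrist'); P=cloud(d,p)
N=400; s=0.00010 # 40 mm
K,R,t=[np.array(p[k],float) for k in('mtx','R','t')]
def ortho(z):
    j,i=np.mgrid[:N,:N]; X=np.stack([c[0]+(i-N/2)*s,c[1]+(N/2-j)*s,np.full_like(i,z,float)],-1)
    q=(X@R.T+t.ravel())@K.T; q=q/q[...,2:]
    return cv2.remap(im,q[...,0].astype(np.float32),q[...,1].astype(np.float32),cv2.INTER_CUBIC)
o=ortho(.104)
# depth scatter
e=np.zeros((N,N,3),np.uint8)
for x,y,z in P[sel(P,c,.02,.08,.12)]:
    i=int(N/2+(x-c[0])/s);j=int(N/2-(y-c[1])/s)
    g=(0,255,0) if .101<z<.107 else ((0,0,255) if z>.107 else (90,90,90)); cv2.circle(e,(i,j),4,g,-1)
for q in (o,e): cv2.drawMarker(q,(200,200),(255,0,0),0,12)
cv2.imwrite('pics/spin.png',np.hstack([o,e]))
E
```

```text
(no output)
```

View pics/spin.png

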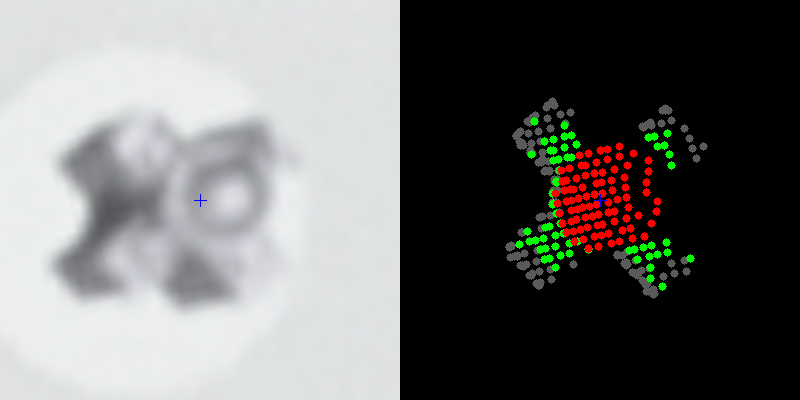

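Depth dots (right) show the four fins at (528,262), (545,120), (670,130) and (660,270), so the fins lie at about 40.5° mod 90. Now over to the blade.

```bash
python3 - <<'E'
from h import *
go(.528,-.412,.2,-2.007)
E
```

```text
shift [  24.5 -202.9   30.8] wz -0.905 q6 -1.31 tilt [ 0.002 -0.    -1.   ]
```

```bash
python3 -m jog '[[[5,-50,0,0,0,-0.18,87],[10,-100,10,0,0,-0.36,87],[18,-150,20,0,0,-0.54,87],[24,-203,31,0,0,-0.72,87],[24,-203,31,0,0,-0.905,87],[24,-203,31,0,0,-0.905,87],[24,-203,31,0,0,-0.905,87],[24,-203,31,0,0,-0.905,87]]]' 
python3 - <<'E'
from h import *
im,d,p=cam('wrist'); P=cloud(d,p)
cv2.imwrite('pics/w3.png',im)
m=sel(P,(.528,-.412),.03,.079,.1); print('top',rect(P,m),np.median(P[m][:,2]))
c=np.array(rect(P,m)[0])/1000
v=P[m][:,:2]-c
for z in ((.004,.018),(.021,.034)):
    k=sel(P,c,.048,*z)&~sel(P,c,.021,*z); y=P[k][:,:2]
    if len(y): print(z,len(y),np.degrees(np.arctan2(*(y.mean(0)-c)[::-1])), 'fit',cv2.fitLine((y*1000).astype(np.float32),2,0,.01,.01).ravel().round(3))
print(arm.get_state()['eef_pos'])
E
```

```text
t: 4.55
eef_pos: [0.5283, -0.4107, 0.1993]
ee_rot: [-3.141, 0.0, -2.007]
force: [-0.5, 0.0, -0.4]
width: 0.087
gripper_force: 0.0
top (array([ 528.5, -413.1]), array([25.6, 25. ]), 61.3, 600) 0.08587050351067685
(0.004, 0.018) 34 72.16156718525185 fit [ 9.24000e-01 -3.83000e-01  5.40795e+02 -3.74894e+02]
(0.021, 0.034) 195 -111.40968506302663 fit [ 1.10000e-02  1.00000e+00  5.17364e+02 -4.41500e+02]
[ 0.52828645 -0.41060476  0.19923221]
```

View pics/w3.png

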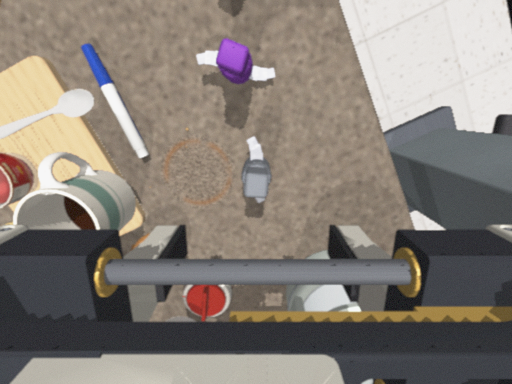

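The wrist view shows the grey hub at (256,180), square to the fingers, with the path down clear. Descend and grip.

```bash
python3 - <<'E'
from h import *
go(.5285,-.4131,.055,-2.05)
E
```

```text
shift [  2.2  -1.1 144.2] wz 0.043 q6 -0.07 tilt [ 0.001 -0.    -1.   ]
```

```bash
python3 -m jog '[[[2,-1,45,0,0,0.04,70],[2,-1,90,0,0,0.04,60],[2,-1,125,0,0,0.04,55],[2,-1,144,0,0,0.04,50],[2,-1,144,0,0,0.04,50],[2,-1,144,0,0,0.04,40],[2,-1,144,0,0,0.04,15],[2,-1,144,0,0,0.04,15],[2,-1,144,0,0,0.04,15],[2,-1,144,0,0,0.04,15],[2,-1,144,0,0,0.04,15],[2,-1,144,0,0,0.04,15]]]' 25
python3 - <<'E'
from h import *
go(.5046,-.2078,.215,-2.435)
E
```

```text
t: 6.1
eef_pos: [0.5286, -0.4136, 0.0556]
ee_rot: [-3.14, -0.0, -2.045]
force: [-0.7, 0.9, 5.9]
width: 0.0238
gripper_force: 24.7
shift [-172.   115.2 -159.6] wz 0.39 q6 -0.1 tilt [ 0.001 -0.001 -1.   ]
```

```bash
python3 -m jog '[[[0,0,-50,0,0,0,15],[0,0,-105,0,0,0,15],[-5,3,-155,0,0,0,15],[-45,30,-160,0,0,0.13,15],[-90,60,-160,0,0,0.26,15],[-135,90,-160,0,0,0.39,15],[-160,107,-160,0,0,0.39,15],[-172,115,-160,0,0,0.39,15],[-172,115,-160,0,0,0.39,15],[-172,115,-160,0,0,0.39,15],[-172,115,-160,0,0,0.39,15],[-172,115,-160,0,0,0.39,15]]]'
python3 - <<'E'
from h import *
im,d,p=cam('wrist'); P=cloud(d,p); im2,d2,p2=cam('scene')
im3,d3,p3=cam('side')
cv2.imwrite('pics/w4.png',np.hstack([im[50:350,100:420],cv2.resize(im2[150:300,170:330],(320,300))]))
z=.215
m=sel(P,(.5046,-.2078),.03,.16,.3); print('hand',m.sum())
m=sel(P,(.5046,-.2078),.019,.15,.2); y=P[m]; print(len(y), y.mean(0) if len(y) else 0)
x=P[sel(P,(.5046,-.2078),.085,.118,.128)]; print('rim',circ(x[:,:2]).round(4))
# lower hub silhouette: fit circle r=17.5 to visible side
y=P[sel(P,(.5046,-.2078),.024,.165,.2)]
from scipy.optimize import least_squares
if len(y)>20: print(len(y),least_squares(lambda c:np.hypot(y[:,0]-c[0],y[:,1]-c[1])-.0175,[.5046,-.2078],loss='soft_l1',f_scale=.001).x.round(4))
go(.5046,-.2078,.215,-2.435)
E
```

```text
t: 7.6
eef_pos: [0.5044, -0.2084, 0.2143]
ee_rot: [3.141, -0.0, -2.437]
force: [-0.6, 0.3, -0.8]
width: 0.024
gripper_force: 24.7
hand 6598
558 [ 0.49419112 -0.21659889  0.18563456]
rim [ 0.5041 -0.2087  0.0561]
667 [ 0.5046 -0.208 ]
shift [-0.3  0.1 -0.6] wz -0.001 q6 -0.83 tilt [-0.  0. -1.]
```

View pics/w4.png

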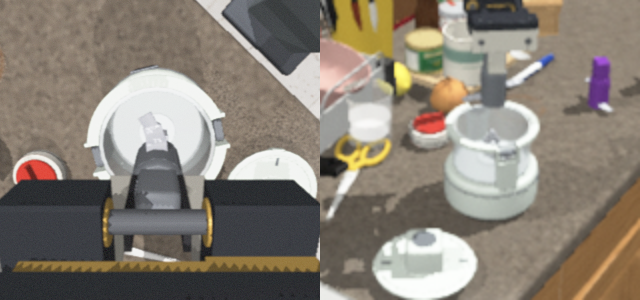

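The blade hangs upright over the bowl (crop centre (155,150)), and depth puts its hub within 0.5 mm of the bowl axis. Lower in stages.

```bash
python3 -m jog '[[[0,0,25,0,0,0,15],[0,0,42,0,0,0,15],[0,0,50,0,0,0,15],[0,0,55,0,0,0,15],[0,0,60,0,0,0,15],[0,0,65,0,0,0,15],[0,0,65,0,0,0,15]]]'
```

```text
t: 8.62
eef_pos: [0.5043, -0.2078, 0.1493]
ee_rot: [3.141, -0.0, -2.436]
force: [-0.4, 0.4, -0.2]
width: 0.0241
gripper_force: 24.7
```

```bash
python3 -m jog '[[[0,0,6,0,0,0,15],[0,0,12,0,0,0,15],[0,0,17,0,0,0,15],[0,0,20,0,0,0,15],[0,0,22,0,0,0,15],[0,0,23,0,0,0,15],[0,0,23,0,0,0,15]]]'
```

```text
t: 9.5
eef_pos: [0.5045, -0.2078, 0.1275]
ee_rot: [-3.141, 0.0, -2.435]
force: [-2.5, 2.5, 7.4]
width: 0.0243
gripper_force: 24.7
```

Seated (upward force and foot height at 72 mm). Release, rise, and go over the lid.

```bash
python3 -m jog '[[[0,0,-1,0,0,0,40],[0,0,-1,0,0,0,45],[0,0,-1,0,0,0,45],[0,0,-10,0,0,0,45],[0,0,-35,0,0,0,45],[0,0,-60,0,0,0,60],[0,0,-90,0,0,0,87],[0,0,-110,0,0,0,87],[0,0,-110,0,0,0,87]]]'
python3 - <<'E'
from h import *
im,d,p=cam('wrist'); P=cloud(d,p)
m=sel(P,(.5045,-.208),.02,.13,.2); print('blade top z',np.percentile(P[m][:,2],[50,95]) if m.any() else 0, rect(P,m) if m.any() else 0)
go(.482,-.021,.2,np.radians(-143))
E
```

```text
t: 10.62
eef_pos: [0.5055, -0.208, 0.2388]
ee_rot: [-3.139, 0.003, -2.436]
force: [-0.1, 1.2, -1.4]
width: 0.0795
gripper_force: 0.0
blade top z [0.15761089 0.15909645] (array([ 504.6, -207.1]), array([26.3, 25.1]), 39.6, 897)
shift [-103.7  156.9   37.3] wz 0.06 q6 -0.83 tilt [ 0.002  0.    -1.   ]
```

```bash
python3 -m jog '[[[-30,45,0,0,0,0.03,87],[-60,90,10,0,0,0.06,87],[-85,130,30,0,0,0.06,87],[-104,157,37,0,0,0.06,87],[-104,157,37,0,0,0.06,87],[-104,157,37,0,0,0.06,87],[-104,157,37,0,0,0.06,87]]]'
python3 - <<'E'
from h import *
im,d,p=cam('wrist'); P=cloud(d,p); np.save('w5.npy',P)
cv2.imwrite('pics/w5.png',im)
c0=(.482,-.021)
m=sel(P,c0,.045,.052,.066); print('grip top',rect(P,m),np.median(P[m][:,2]))
m=sel(P,c0,.09,.017,.026); print('disc',rect(P,m),circ(P[m][:,:2][np.hypot(*(P[m][:,:2]-c0).T)>.055]))
# ortho of lid at disc level
K,R,t=[np.array(p[k],float) for k in('mtx','R','t')]; N=560; s=.00025
j,i=np.mgrid[:N,:N]; X=np.stack([c0[0]+(i-N/2)*s,c0[1]+(N/2-j)*s,np.full(i.shape,.021)],-1)
q=(X@R.T+t.ravel())@K.T; q=q/q[...,2:]
o=cv2.remap(im,q[...,0].astype(np.float32),q[...,1].astype(np.float32),cv2.INTER_LINEAR); cv2.imwrite('pics/lid.png',o)
E
```

```text
t: 11.55
eef_pos: [0.4819, -0.0215, 0.1995]
ee_rot: [3.142, -0.0, -2.497]
force: [0.5, -0.5, 0.9]
width: 0.0872
gripper_force: 0.0
grip top (array([482.5, -22. ]), array([46.6, 45.5]), 35.7, 1617) 0.05824637863063621
disc (array([482.4, -21.9]), array([127.4, 127.5]), 80.7, 6622) [ 0.48207452 -0.02155068  0.0595929 ]
```

View pics/lid.png

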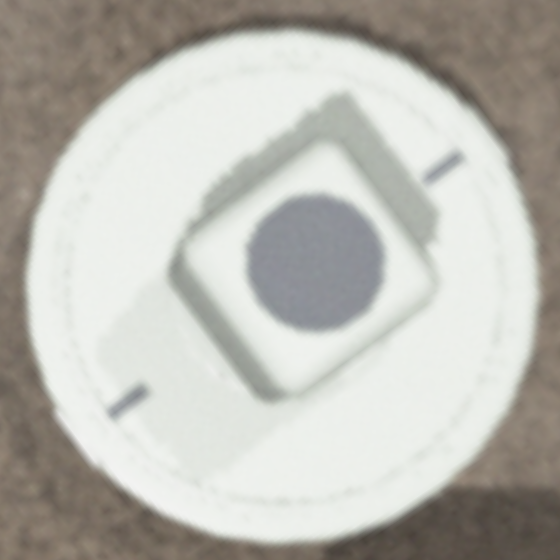

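The rectified lid view: grip square centred near (310,265), marks at (445,166) and (128,400), so the tongue axis is at about 36.3°. I'll grip it aligned.

```bash
python3 - <<'E'
from h import *
go(.4823,-.0218,.026,np.radians(-143.8))
E
```

```text
shift [ -0.3  -0.4 173.5] wz 0.013 q6 -1.29 tilt [-0. -0. -1.]
```

```bash
python3 -m jog '[[[0,0,50,0,0,0.013,87],[0,0,105,0,0,0.013,87],[0,0,145,0,0,0.013,80],[0,0,165,0,0,0.013,75],[0,0,173,0,0,0.013,70],[0,0,173,0,0,0.013,65],[0,0,173,0,0,0.013,35],[0,0,173,0,0,0.013,35],[0,0,173,0,0,0.013,35],[0,0,173,0,0,0.013,35],[0,0,173,0,0,0.013,35],[0,0,173,0,0,0.013,35]]]' 30
python3 - <<'E'
from h import *
go(.5045,-.2079,.166,np.radians(143.3))
E
```

```text
t: 13.1
eef_pos: [0.4823, -0.0207, 0.0273]
ee_rot: [-3.141, 0.001, -2.508]
force: [-2.0, -0.2, 6.7]
width: 0.046
gripper_force: 30.0
shift [  92.8 -164.1 -138.7] wz 1.274 q6 -1.3 tilt [ 0.001  0.    -1.   ]
```

```bash
python3 -m jog '[[[0,0,-40,0,0,0,35],[0,0,-95,0,0,0,35],[0,0,-150,0,0,0.1,35],[0,0,-195,0,0,0.28,35],[25,-43,-200,0,0,0.46,35],[48,-85,-200,0,0,0.64,35],[70,-125,-200,0,0,0.82,35],[85,-150,-200,0,0,1.0,35],[93,-164,-200,0,0,1.16,35],[93,-164,-200,0,0,1.274,35],[93,-164,-200,0,0,1.274,35],[93,-164,-200,0,0,1.274,35],[93,-164,-200,0,0,1.274,35]]]'
python3 - <<'E'
from h import *
im,d,p=cam('wrist'); P=cloud(d,p)
a=arm.get_state()
im2,d2,p2=cam('scene')
cv2.imwrite('pics/w6.png',np.hstack([im[20:320,60:460],cv2.resize(im2[130:290,160:340],(338,300))]))
m=(P[...,2]>.17)&(np.hypot(P[...,0]-.5045,P[...,1]+.208)<.08)&(P[...,2]<.25)
h=np.histogram(P[m][:,2],16,(.17,.25)); print(h[0])
zz=P[m][:,2]
y=P[sel(P,(.5045,-.208),.08,.215,.223)]; 
for z0 in np.arange(.19,.235,.005):
    y=P[sel(P,(.5045,-.208),.075,z0,z0+.005)]
    e=y[np.hypot(y[:,0]-.5045,y[:,1]+.208)>.058][:,:2]
    if len(e)>20: print(z0.round(3),len(e))
x=P[sel(P,(.5046,-.2078),.09,.118,.128)]; print('rim vis',len(x))
go(.5045,-.2079,.166,np.radians(143.3))
E
```

```text
t: 14.72
eef_pos: [0.5038, -0.2078, 0.2266]
ee_rot: [3.141, 0.0, 2.502]
force: [0.2, -0.8, -0.7]
width: 0.0459
gripper_force: 30.0
[    0     0     0     0     0     0     0     0     4  1596 13490   208
   351   404   467   608]
0.215 1260
0.22 2695
rim vis 181
shift [-0.6  0.3 60.7] wz 0.001 q6 -2.18 tilt [ 0.  0. -1.]
```

View pics/w6.png

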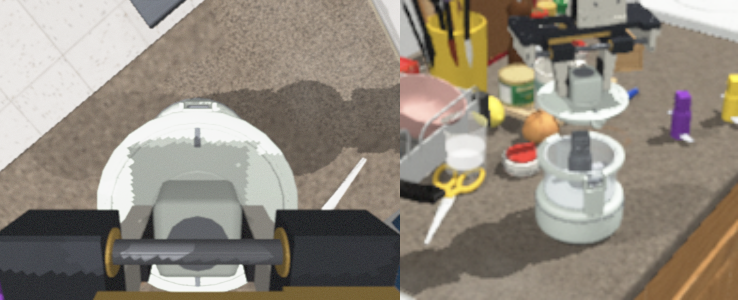

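The mark at (198,135) lines up with the notch at (198,105); the lid hangs level above the bowl. A quick check of the disc centre before lowering.

```bash
python3 - <<'E'
from h import *
im,d,p=cam('wrist'); P=cloud(d,p)
m=sel(P,(.5045,-.208),.08,.212,.226); x=(P[m][:,:2]*1000).astype(np.float32)
hu=cv2.convexHull(x)[:,0]/1000
r=np.hypot(*(hu-[.5045,-.208]).T); hu=hu[r>.058]
print(len(hu),cv2.minEnclosingCircle(x),circ(hu).round(4),np.median(P[m][:,2]))
# dark marks on disc
g=cv2.cvtColor(im,cv2.COLOR_BGR2GRAY); rr=np.hypot(P[...,0]-.504,P[...,1]+.208)
k=m&(rr>.035)&(rr<.058)&(g<150); y=P[k][:,:2]-[.504,-.208]
a=np.degrees(np.arctan2(y[:,1],y[:,0])); print(k.sum(),np.histogram(a,24,(-180,180))[0],np.median(a[(abs(a-143)<20)]) if (abs(a-143)<20).any() else '',np.median(a[(abs(a+37)<20)]) if (abs(a+37)<20).any() else '')
E
```

```text
49 ((502.5106506347656, -207.15960693359375), 64.99323272705078) [ 0.5032 -0.2067  0.0641] 0.2210905734694346
86 [ 0  0  0  1  0  0  0  0  0  0  0  0  0  0  0 19  0  0  0  0  0 66  0  0] 143.13381227595715
```

```bash
python3 - <<'E'
from h import *
go(.5051,-.2088,.144,np.radians(143.3))
E
```

```text
shift [-1.6 -0.  82.6] wz 0.0 q6 -2.18 tilt [ 0.  0. -1.]
```

```bash
python3 -m jog '[[[-1.6,0,20,0,0,0,35],[-1.6,0,40,0,0,0,35],[-1.6,0,55,0,0,0,35],[-1.6,0,65,0,0,0,35],[-1.6,0,70,0,0,0,35],[-1.6,0,74,0,0,0,35],[-1.6,0,78,0,0,0,35],[-1.6,0,82,0,0,0,35],[-1.6,0,82,0,0,0,35]]]'
```

```text
t: 16.0
eef_pos: [0.5049, -0.209, 0.1443]
ee_rot: [-3.141, -0.0, 2.5]
force: [-0.2, -0.7, -1.0]
width: 0.0459
gripper_force: 30.0
```

Tongues are in the notches with no contact force. Press down.

```bash
python3 -m jog '[[[0,0,3,0,0,0,35],[0,0,5,0,0,0,35],[0,0,7,0,0,0,35],[0,0,8.5,0,0,0,35],[0,0,9.5,0,0,0,35],[0,0,10,0,0,0,35],[0,0,10,0,0,0,35]]]'
```

```text
t: 16.88
eef_pos: [0.5053, -0.2091, 0.1354]
ee_rot: [3.141, 0.001, 2.501]
force: [-2.8, 2.2, 7.9]
width: 0.0459
gripper_force: 30.0
```

```bash
python3 -m jog '[[[0,0,0.7,0,0,0,35],[0,0,1.4,0,0,0,35],[0,0,2,0,0,0,35],[0,0,2,0,0,0,35]]]' 45
```

```text
t: 17.38
eef_pos: [0.5054, -0.2091, 0.1353]
ee_rot: [3.141, 0.002, 2.501]
force: [-9.0, 7.0, 24.7]
width: 0.0456
gripper_force: 45.0
```

```bash
python3 - <<'E'
from h import *
im,d,p=cam('wrist'); P=cloud(d,p); im2,_,_=cam('scene'); 
m=sel(P,(.5045,-.208),.062,.12,.14)&~sel(P,(.5045,-.208),.04,.12,.14); y=P[m]; z=y[:,2]
print('disc top',np.median(z).round(4), np.linalg.lstsq(np.c_[y[:,:2]-[.5045,-.208],np.ones(len(y))],z,rcond=None)[0].round(4))
cv2.imwrite('pics/end.png',np.hstack([im[20:320,60:460],cv2.resize(im2[150:310,160:340],(338,300))]))
s=arm.get_state(); print(s['force'],s['gripper_force'])
E
```

```text
disc top 0.1298 [2.200e-03 1.000e-04 1.299e-01]
[-8.10820549  7.06429917 23.69052997] 45.00539772212505
```

View pics/end.png

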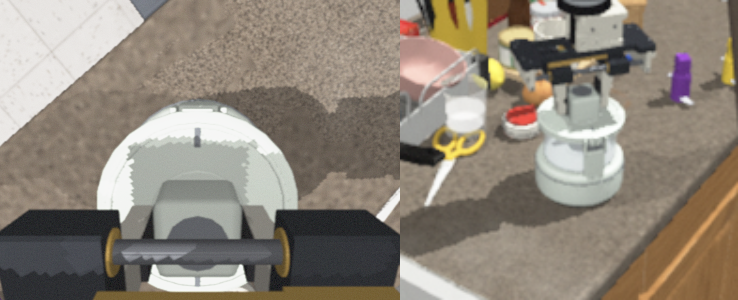

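The lid lies level and flush on the rim (disc top at about 129 mm, 24 N pressed against a hard stop), with the fingers still holding it. Handing in.

```bash
python3 -c "
from station import arm
print(arm.job_done())"
```

```text
the job is handed in; nothing more can be done
None
```

The grey blade is fully home on the spindle. The lid's tongues are in the notches, and the fingers are still pressing it to its stop at about 24 N; I handed the job in after about 17.5 s on the robot's clock.

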